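# Line up the rectangular housings in the inspection tray

## Robot

A 6-joint arm with a two-finger parallel gripper is mounted at the origin on the work surface. World frame = base frame: x ahead of the robot, y to its left, z up, the work surface at z = 0. Lengths are in m, angles in rad, forces in N, time in s.
With the tool pointing down it reaches from about 0.375 to 0.975 m from the base axis. Payload 3.8 kg.
Tool frame: the origin (TCP) lies midway between the tips of the shut fingers; the grasp point (between the pads) lies 19 mm behind it; x points along the fingers, y is the direction in which the jaws open and shut, and the axes are right-handed (so a half turn about x gives the same grasp; the last joint's range is limited). The gripper opens to 85 mm and grips with 20 to 120 N. Pads are 22 mm wide; open, the fingers measure 114 mm over their backs; the gripper's body (76 mm by 85 mm) begins 54 mm behind the grasp point. The pads swing forward as they close: fully open they stand 13 mm farther back than shut.
Start: joints at [-1.298, 0.264, 1.604, -0, 1.274, -0.037], TCP at [0.206, -0.643, 0.231] pointing down, gripper open.
Joint ranges: [-2.63, 2.63], [-0.94, 2.18], [0.31, 2.57], [-1.31, 4.45], [0, 2.66], [-2.55, 2.55]. Speed limits (rad/s): [2.57, 2.57, 3.14, 3.14, 3.14, 3.14].

## Interface

Orientations are given as a rotation vector (axis times angle).
In Python, from workcell import read_state, read_camera, get_calibration, finish_job gives the robot as it stands. The module is installed in compiled form; this text tells all that it offers.
- The arm moves only by the shell command python3 -m creep 'ROWS' [FORCE]. ROWS is JSON, a list of rows, each a list of 3 entries, a list of its own where there are three numbers: the closure in counts, from 0 (fully open) to 255 (shut), then the shift along the world's x, y, z in mm, then the turn about the world's z in rad. In form: [[hand, [tx, ty, tz], spin], ...]. A call has exactly 8 rows; each row shifts and turns the commanded pose from where the row before left it; what a row does not reach is not made up. A row lasts 1/12 s, in which the tool goes at most 41.7 mm and 7.16 degrees, less where a joint would pass 70% of its speed; a pose out of reach is approached as far as the arm can. A call is refused whole if a number of a shift passes 41.7 or a number of a turn 0.125, either way. A call with a gripper value outside its range is refused whole. The fingers move at their own pace and stop on an object; FORCE is the grip in N (left out, the last holds). Time passes only in rows, so rows that do not move let the fingers close, or fill a call up. It gives the time, the measured TCP pose, the force and the opening at its end, in the units of the state.
- read_state(): the state, without advancing time (a new reading comes with each control period).
- read_camera(name): name is "scene" or "top" or "wrist"; returns (picture, depth): 400x640x3 uint8, blue, green, red; 400x640 float32, m along the optical axis (not along the pixel's ray), 0 where there is no reading.
- get_calibration(name): a dict with "K" (3x3 intrinsics, pixels), "k1" (the pictures are not rectified: a ray, as slopes to the right and down, at radius r is drawn at 1 + k1 r^2 times it, then the intrinsics apply), "eye" and "orientation" of the camera in the world. Camera axes: x right, y down, z forward; pixel columns grow to the right and rows downward; lengths in m; the calibration is good to about 2 mm. A picture is of the moment at which its call begins: read the wrist's pose just before it. get_calibration takes no time and is no camera call; for the wrist camera it gives the pose at the moment of the call.
- finish_job(): hands the job in, once; it reports no verdict.
The state is a dict: "time": time; "q": joint angles; "joint_vel": joint speeds; "joint_torque": joint torques, N m; "tool_pos": TCP position; "tcp_rot": TCP orientation; "wrist_force": force on the tool from outside, world axes, zero at the start; "torque": the same for the moment, N m; "width": opening from 0.0 (shut) to 1.0 (fully open).
Only numpy, scipy, OpenCV 4.12 (cv2) and the standard library are available. Lean on these libraries where they do the work, as an engineer would, in place of code of your own. Each camera call takes 0.05 s, during which the arm holds its last target.

## Task

Get the three rectangular aluminium housings ready for the microscope: stand them upright, end to end in one straight row along the long fence of the corner tray with blue fences. Start with the longest, pushed home into the corner against both fences, then the middle one, then the shortest, each pushed snug against the long fence and against the end of the one before. Leave the round parts on the mat where they are.

Things in the scene. Friction and masses are not known exactly. Their poses are not given: they have to be found in the camera images.
- housing_long: the longest of the three rectangular aluminium housings: 84 long (its x) x 30 wide (its y) x 42 mm high, about 260 g, flat-topped with a dark seam, corner screws and a flush brass socket. Same after a half turn. Origin: centre of its underside, z up. Starts upright on the dark parts mat (top 2 mm above the bench), at any place among the round parts, any yaw.
- housing_middle: the middle-sized of the three rectangular aluminium housings: 62 long (its x) x 30 wide (its y) x 42 mm high, about 190 g, flat-topped with a dark seam, corner screws and a flush brass socket. Same after a half turn. Origin: centre of its underside, z up. Starts upright on the dark parts mat (top 2 mm above the bench), at any place among the round parts, any yaw.
- housing_short: the shortest of the three rectangular aluminium housings: 44 long (its x) x 30 wide (its y) x 42 mm high, about 130 g, flat-topped with a dark seam, corner screws and a flush brass socket. Same after a half turn. Origin: centre of its underside, z up. Starts upright on the dark parts mat (top 2 mm above the bench), at any place among the round parts, any yaw.
- tray_corner (a point): inner corner of the tray, where long fence, end fence and floor top meet. x: along the long fence away from the corner (the row grows this way). y: from the long fence into the tray. z up. The long fence's inner face is at y = 0, x 0 to 232 mm; the end fence's at x = 0, y 0 to 102 mm. Centres in a tight row: x = 42, 115, 168 mm, y = 15 mm.
- tray: fixed corner tray, light grey plate 240 (its x) x 110 (its y) x 4 mm, with blue fences: a long fence along one long side (its -y, away from the robot) and an end fence along one short side (its -x), both 8 mm thick and rising 8 mm above the tray floor; other two sides open. Raised fingertips pass over them. Origin: centre of its underside. Lies left or right.
- pin_header: Round turned aluminium body, 42 mm across, 28 high, with six brass pins standing 12 mm up from its top. Loose, on the parts mat among the housings; not one of the rectangular housings. Origin at the centre of its underside.
- flange_ring: Plain aluminium ring, 48 mm outside, 28 mm bore, 16 high. Loose, on the parts mat among the housings; not one of the rectangular housings. Origin at the centre of its underside.
- round_cap: Round aluminium cap on a narrower foot, 38 mm across, 30 high. Loose, on the parts mat among the housings; not one of the rectangular housings. Origin at the centre of its underside.
Things that resemble listed ones, but are neither listed nor needed, are in the scene too. What is shaped like the housing_middle but purple or red is not meant.

How it is judged:
On the way, in this order (a step that is already met when the one before it is completed fails the run):
1. the longest housing stands in the tray's corner, against both fences (x of housing_long in the frame of tray_corner between 0.038 and 0.048 m and y of housing_long in the frame of tray_corner between 0.011 and 0.021 m and z of housing_long in the frame of tray_corner between -0.004 and 0.004 m and angle between the x axis of housing_long and the x axis of tray_corner, either way round below 0.12 rad and angle between housing_long's own z axis and vertical below 0.08 rad), for 0.2 s.
2. the middle housing stands against the long fence and the end of the longest (all of step 1 and x of housing_middle in the frame of tray_corner between 0.111 and 0.127 m and y of housing_middle in the frame of tray_corner between 0.011 and 0.021 m and z of housing_middle in the frame of tray_corner between -0.004 and 0.004 m and angle between the x axis of housing_middle and the x axis of tray_corner, either way round below 0.12 rad and angle between housing_middle's own z axis and vertical below 0.08 rad and horizontal distance between housing_middle and housing_long below 0.079 m), for 0.2 s.
3. the shortest housing stands against the long fence and the end of the middle one (all of step 2 and x of housing_short in the frame of tray_corner between 0.164 and 0.186 m and y of housing_short in the frame of tray_corner between 0.011 and 0.021 m and z of housing_short in the frame of tray_corner between -0.004 and 0.004 m and angle between the x axis of housing_short and the x axis of tray_corner, either way round below 0.12 rad and angle between housing_short's own z axis and vertical below 0.08 rad and horizontal distance between housing_short and housing_middle below 0.059 m), for 0.2 s.
At the end, for the whole second after the job is handed in: The longest housing stands on the tray floor in the corner with at most 6 mm gap to each fence; the middle and then the shortest follow along the long fence, each at most 6 mm from the fence and from the one before; all upright on the floor, parallel to the fence within 0.12 rad, and at rest (all of step 3 and linear speed of each of housing_long, housing_middle, housing_short below 0.01 m/s); the robot touches nothing.
It fails at once if a round part on the mat was moved by more than 25 mm (distance of any of pin_header, flange_ring, round_cap from where it was at the start of the episode above 0.025 m).
It also fails if it takes over 93 s, if anything falls off the work surface, if the arm or the gripper's body presses on something with over 40 N, if the wrist force passes 120 N, or if a joint passes its speed limit or range.

## Working session

There is one attempt and no reset: what is moved stays moved. The work goes in short steps, Python scripts to look and compute and a shell command to move; the robot and the scene stay as the last step left them, time stands still between calls to the robot, and variables do not carry over. Pictures are saved under pics/ and viewed, and the job is handed in when it is done.

```bash
mkdir -p pics; python3 - <<'E'
from workcell import *
import cv2,numpy as np
print(read_state())
for n in("scene","top","wrist"):
    p,d=read_camera(n); cv2.imwrite(f"pics/{n}0.png",p); np.save(f"{n}0.npy",d)
    c=get_calibration(n); print(n,c)
E
```

```text
{'time': 0.0, 'q': array([-1.29791195e+00,  2.64744028e-01,  1.60536060e+00, -1.12368491e-06,
        1.27369063e+00, -3.69196174e-02]), 'joint_vel': array([-2.16989982e-04, -1.78469466e-04, -9.00925872e-04, -1.77168590e-03,
        1.76678673e-05, -1.27354409e-03]), 'joint_torque': array([-1.80422026e-03, -5.15113950e+01, -3.67313719e+01, -3.48025269e-04,
        1.29030572e-02, -2.86039796e-05]), 'tool_pos': array([ 0.20557952, -0.64217585,  0.2299754 ]), 'tcp_rot': array([ 2.05501165,  0.32321362, -2.0555532 ]), 'wrist_force': array([ 0.21878648, -0.3010878 , -0.22608789]), 'torque': array([ 0.02737699, -0.00989492,  0.01008253]), 'width': 1.002222382001994}
scene {'K': array([[482.43648249,   0.        , 320.17804314],
       [  0.        , 482.43648249, 192.80381382],
       [  0.        ,   0.        ,   1.        ]]), 'k1': 0.03469195778182992, 'eye': array([ 0.80655898, -0.61130182,  0.95957406]), 'orientation': array([-2.44996466, -0.6169701 ,  0.22115253])}
top {'K': array([[398.03578767,   0.        , 317.32820971],
       [  0.        , 398.03578767, 197.39871541],
       [  0.        ,   0.        ,   1.        ]]), 'k1': -0.07694177087913137, 'eye': array([ 0.35655417, -0.02221108,  0.99942409]), 'orientation': array([-2.13608035,  2.18136384, -0.11100637])}
wrist {'K': array([[316.73392064,   0.        , 317.43150012],
       [  0.        , 316.73392064, 201.68803026],
       [  0.        ,   0.        ,   1.        ]]), 'k1': 0.0063507092149817776, 'eye': array([ 0.28055528, -0.61950808,  0.37157192]), 'orientation': array([ 2.32761799, -1.69909696, -0.26560305])}
```

View pics/top0.png

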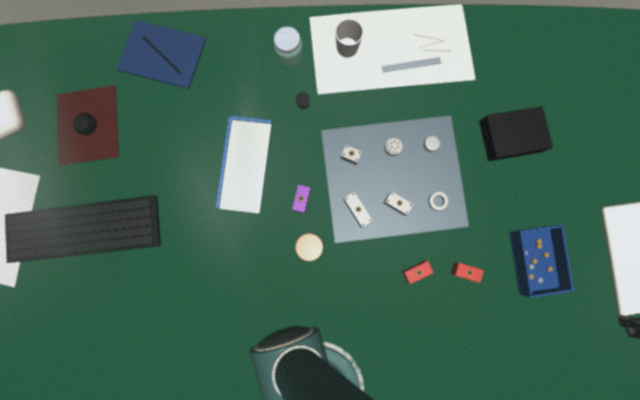

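View pics/scene0.png

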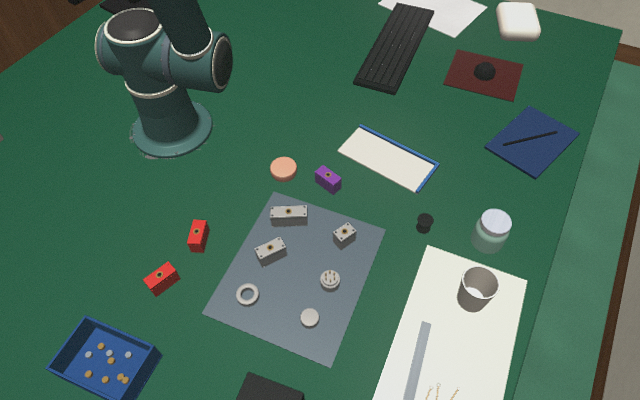

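View pics/wrist0.png

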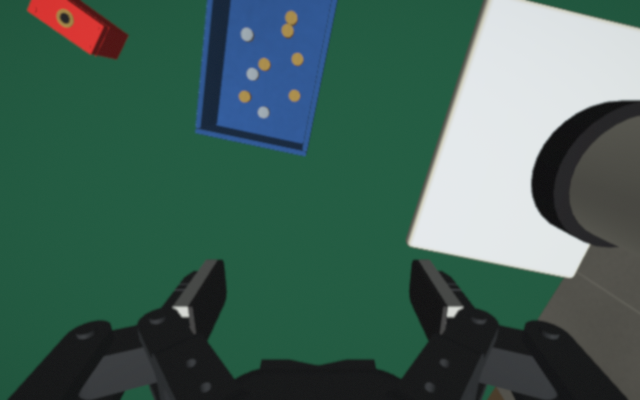

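Top view: the tray is at about (245,165), with its long fence on the left (+y) and its end fence at the far, upper end. What could be taken for the housings:
- Aluminium: the long one at (358,209), the middle one at (399,203), the short one at (351,154).
- Round parts: pin header (394,146), cap (432,143), ring (439,201).
- Decoys: purple (301,199), red (419,272) and red (468,273).

The three aluminium blocks fit the description. Next I measure them and crop close.

```bash
cat > h.py <<'E'
import numpy as np,cv2
from workcell import *
from scipy.spatial.transform import Rotation as R
def rays(c,px):
    u=cv2.undistortPoints(np.array(px,float).reshape(-1,1,2),c["K"],np.array([c["k1"],0,0,0,0.])).reshape(-1,2)
    return R.from_rotvec(c["orientation"]).apply(np.c_[u,np.ones(len(u))])
def plane(c,px,z):
    d=rays(c,px); e=c["eye"]; return e+d*((z-e[2])/d[:,2])[:,None]
def pix(c,P):
    q=R.from_rotvec(c["orientation"]).inv(); 
    rv=q.as_rotvec(); t=-q.apply(c["eye"])
    return cv2.projectPoints(np.array(P,float).reshape(-1,1,3),rv,t,c["K"],np.array([c["k1"],0,0,0,0.]))[0].reshape(-1,2)
E
python3 - <<'E'
from h import *
for n,box in(("top",(200,100,480,250)),("scene",(200,120,450,370))):
    c=get_calibration(n); p=cv2.imread(f"pics/{n}0.png"); d=np.load(f"{n}0.npy")
    x0,y0,x1,y1=box; s=p[y0:y1,x0:x1]
    cv2.imwrite(f"pics/{n}_crop.png",cv2.resize(s,None,fx=2.3,fy=2.3,interpolation=cv2.INTER_CUBIC))
    hsv=cv2.cvtColor(p,cv2.COLOR_BGR2HSV)
    m=((hsv[...,2]>150)&(hsv[...,1]<60)).astype(np.uint8)*255
    for k in cv2.findContours(m,cv2.RETR_EXTERNAL,cv2.CHAIN_APPROX_NONE)[0]:
        a=cv2.contourArea(k); (cx,cy),_,_=cv2.minAreaRect(k)
        if a<60 or not(x0<cx<x1 and y0<cy<y1): continue
        z=.044 if a<2000 else .004
        P=plane(c,k.reshape(-1,2),z)[:,:2]
        (mx,my),wh,an=cv2.minAreaRect((P*1000).astype(np.float32))
        print(n,round(cx),round(cy),a,"m",np.round([mx,my],1),np.round(wh,1),round(an,1),"depthh",np.round(plane(c,[[cx,cy]],z)[0],3), round(float(d[int(cy),int(cx)]),3))
    m=cv2.inRange(hsv,(100,120,60),(130,255,255))
    for k in cv2.findContours(m,cv2.RETR_EXTERNAL,cv2.CHAIN_APPROX_NONE)[0]:
        (cx,cy),_,_=cv2.minAreaRect(k)
        if cv2.contourArea(k)>50 and x0<cx<x1 and y0<cy<y1:
            h=cv2.approxPolyDP(k,2,True).reshape(-1,2); print("blue",n,h.tolist(),np.round(plane(c,h,.012)[:,:2]*1000).tolist())
E
```

```text
top 309 247 510.5 m [345.5   7.8] [59.  63.9] 43.8 depthh [0.345 0.008 0.044] 0.965
top 395 179 13378.0 m [ 514.3 -208.6] [285.8 336.3] 5.5 depthh [ 0.512 -0.21   0.004] 1.009
top 245 166 3582.0 m [555.7 169.5] [105.5 235.7] 82.3 depthh [0.554 0.17  0.004] 1.013
blue top [[238, 117], [228, 118], [219, 191], [231, 118]] [[681.0, 187.0], [679.0, 213.0], [490.0, 234.0], [679.0, 205.0]]
scene 309 316 232.0 m [ 600.7 -308. ] [35.7 34.9] 28.2 depthh [ 0.601 -0.308  0.044] 0.967
scene 246 293 338.5 m [ 463.8 -324.9] [42.8 44.7] 33.1 depthh [ 0.464 -0.325  0.044] 1.033
scene 330 278 244.0 m [ 598.1 -216.4] [39.6 38.6] 28.1 depthh [ 0.598 -0.217  0.044] 1.017
scene 270 247 305.0 m [ 448.3 -211.6] [62.3 29.9] 58.5 depthh [ 0.448 -0.212  0.044] 1.048
scene 344 231 196.0 m [573.  -99.2] [44.4 29.5] 64.8 depthh [ 0.573 -0.099  0.044] 1.071
scene 288 211 320.0 m [ 435.2 -111.3] [82.6 29.2] 30.8 depthh [ 0.435 -0.111  0.044] 1.1
scene 385 159 2684.5 m [554.2 169.3] [104. 232.] 82.1 depthh [0.557 0.167 0.004] 1.242
blue scene [[360, 124], [359, 126], [435, 165], [416, 190], [418, 191], [439, 163]] [[450.0, 240.0], [450.0, 232.0], [679.0, 199.0], [666.0, 104.0], [671.0, 104.0], [685.0, 210.0]]
```

View pics/scene_crop.png

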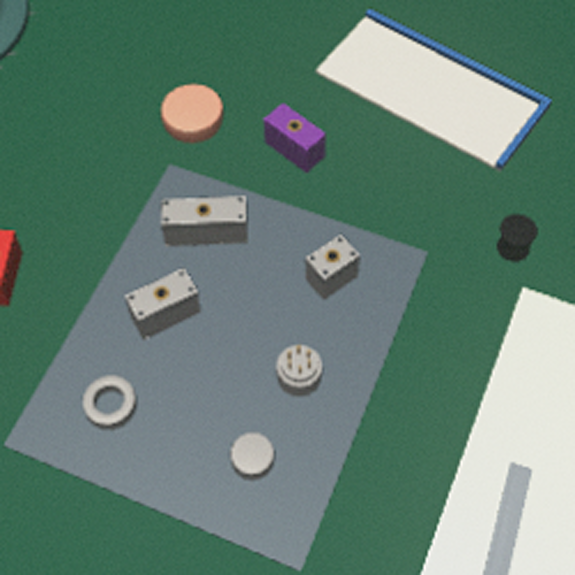

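```bash
python3 - <<'E'
from h import *
# tray plate: line fits in both views; housings in top view w/ local threshold
for n in("top","scene"):
    c=get_calibration(n); p=cv2.imread(f"pics/{n}0.png"); hsv=cv2.cvtColor(p,cv2.COLOR_BGR2HSV)
    m=((hsv[...,2]>150)&(hsv[...,1]<60)).astype(np.uint8)*255
    ks=[k for k in cv2.findContours(m,cv2.RETR_EXTERNAL,cv2.CHAIN_APPROX_NONE)[0] if cv2.contourArea(k)>2000 and cv2.minAreaRect(k)[0][0]<390 and cv2.pointPolygonTest(k,(245,166) if n=="top" else (385,159),False)>0]
    P=plane(c,ks[0].reshape(-1,2),.004)[:,:2]*1000
    r=cv2.boxPoints(cv2.minAreaRect(P.astype(np.float32))); print(n,"tray",r.round(0).tolist())
    m=((hsv[...,2]>180)&(hsv[...,1]<60)).astype(np.uint8)*255
    if n=="top":
      for k in cv2.findContours(m,cv2.RETR_LIST,cv2.CHAIN_APPROX_NONE)[0]:
        a=cv2.contourArea(k); (cx,cy),_,_=cv2.minAreaRect(k)
        if 60<a<1500 and 320<cx<470 and 110<cy<250:
            P=plane(c,k.reshape(-1,2),.044)[:,:2]*1000; r=cv2.minAreaRect(P.astype(np.float32)); print(round(cx),round(cy),a,np.round(r[0],1),np.round(r[1],1),round(r[2],1))
E
```

```text
top tray [[432.0, 133.0], [665.0, 101.0], [680.0, 206.0], [446.0, 238.0]]
439 200 120.0 [ 450.7 -308.6] [28.9 29.9] 42.8
438 200 237.0 [ 450.8 -307.4] [42.1 41.4] 88.7
400 202 264.0 [ 448.2 -212.3] [61.9 30.7] 58.7
371 213 1368.0 [ 423.7 -141.1] [112.2 181.6] 5.8
351 153 144.5 [572.5 -99.2] [42.7 27.9] 66.4
394 145 155.0 [ 590.2 -205.1] [34.6 35.2] 88.9
432 142 127.0 [ 594.6 -300.7] [32.4 33.1] 86.7
scene tray [[432.0, 134.0], [662.0, 102.0], [676.0, 205.0], [446.0, 237.0]]
```

Both views agree to within 2 mm and the sizes match (82.6×29, 62×30, 44×29.5). The crop shows the three aluminium blocks with brass sockets, clear of the purple and red ones. Next I work out the shifts.

```bash
cat > go.py <<'E'
from h import *
import sys
# target: x y z(mm) axis yaw deg
def go(x,y,z,yaw):
    s=read_state(); T=R.from_rotvec(s["tcp_rot"]).as_matrix()
    p=s["tool_pos"]*1000; jaw=np.degrees(np.arctan2(T[1,1],T[0,1]))
    d=(yaw+90-jaw+90)%180-90
    print("t",round(s["time"],2),"tcp",p.round(1),"toolx",T[:,0].round(3),"jaw",round(jaw,1),"q6",round(s["q"][5],2),"w",round(s["width"]*85,1),"F",s["wrist_force"].round(1))
    print("shift",np.round(np.array([x,y,z])-p,1),"spin rad",round(np.radians(d),3))
go(*map(float,sys.argv[1:]))
E
python3 go.py 434.5 -111.3 130 30.8
```

```text
t 0.15 tcp [ 205.6 -642.3  230.2] toolx [-0.     0.002 -1.   ] jaw -72.3 q6 -0.04 w 85.2 F [ 0.2 -0.7  0.3]
shift [ 228.9  531.  -100.2] spin rad 0.228
```

```bash
python3 -m creep '[[75,[14.3,33.2,-6.3],0.0143],[75,[14.3,33.2,-6.3],0.0143],[75,[14.3,33.2,-6.3],0.0143],[75,[14.3,33.2,-6.3],0.0143],[75,[14.3,33.2,-6.3],0.0143],[75,[14.3,33.2,-6.3],0.0143],[75,[14.3,33.2,-6.3],0.0143],[75,[14.3,33.2,-6.3],0.0143]]' 50 && python3 -m creep '[[75,[14.3,33.2,-6.3],0.0143],[75,[14.3,33.2,-6.3],0.0143],[75,[14.3,33.2,-6.3],0.0143],[75,[14.3,33.2,-6.3],0.0143],[75,[14.3,33.2,-6.3],0.0143],[75,[14.3,33.2,-6.3],0.0143],[75,[14.3,33.2,-6.3],0.0143],[75,[14.3,33.2,-6.3],0.0143]]'; python3 go.py 434.5 -111.3 130 30.8
```

```text
time: 0.82
tool_pos: [0.3203, -0.3754, 0.1803]
tcp_rot: [1.987, 0.429, -1.987]
wrist_force: [0.6, 0.4, -1.0]
width: 0.705
time: 1.48
tool_pos: [0.4347, -0.1099, 0.1302]
tcp_rot: [1.917, 0.53, -1.917]
wrist_force: [1.0, -0.2, -0.5]
width: 0.706
t 1.48 tcp [ 434.7 -109.9  130.2] toolx [ 0. -0. -1.] jaw -59.1 q6 0.73 w 60.0 F [ 1.  -0.2 -0.5]
shift [-0.2 -1.4 -0.2] spin rad -0.002
```

```bash
cat > wr.py <<'E'
from h import *
import sys
c=get_calibration("wrist"); p,d=read_camera("wrist"); cv2.imwrite(f"pics/{sys.argv[1]}.png",p)
z=float(sys.argv[2])
hsv=cv2.cvtColor(p,cv2.COLOR_BGR2HSV); m=((hsv[...,2]>150)&(hsv[...,1]<50)).astype(np.uint8)*255
m=cv2.morphologyEx(m,cv2.MORPH_OPEN,np.ones((3,3)))
for k in cv2.findContours(m,cv2.RETR_EXTERNAL,cv2.CHAIN_APPROX_NONE)[0]:
    if cv2.contourArea(k)<800: continue
    P=plane(c,k.reshape(-1,2),z)[:,:2]*1000; r=cv2.minAreaRect(P.astype(np.float32)); print(np.round(cv2.minAreaRect(k)[0]),np.round(r[0],1),np.round(r[1],1),round(r[2],1))
E
python3 wr.py w1 .044
```

```text
[520. 289.] [ 460.8 -290.6] [40.5 39.6] 40.5
[436. 254.] [ 450.3 -211.6] [60.9 29.2] 57.4
[543.  87.] [ 587.2 -196.9] [37.1 36.8] 82.0
[341. 157.] [ 470.1 -106.6] [154.1 113.2] 5.6
[415.  25.] [ 573.9 -100. ] [43.1 29.1] 65.9
[28. 16.] [452.8 110. ] [18.4 35.3] 31.2
```

View pics/w1.png

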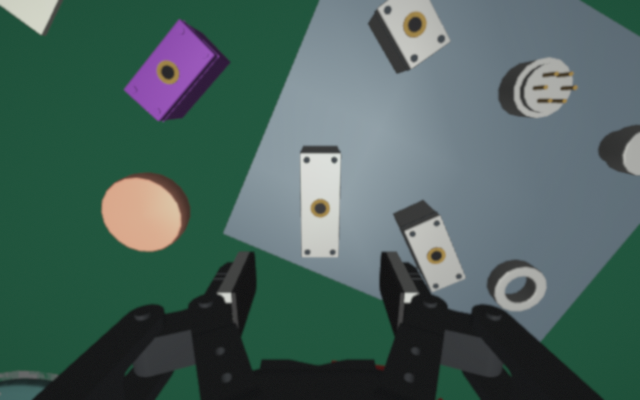

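Wrist view: the long housing at (320,205) is vertical between the fingers and centred. The middle one at (436,254) clears the right finger in plan. Going down.

```bash
python3 - <<'E'
from h import *
c=get_calibration("wrist")
P=plane(c,[[302,153],[340,153],[338,257],[304,257],[320,208]],.044)*1000
print(P.round(1).tolist(),P[:4].mean(0))
E
python3 -m creep '[[75,[0,-1.4,-20],0],[75,[0,0,-25],0],[75,[0,0,-25],0],[75,[0,0,-20],0],[75,[0,0,-16],0],[75,[0,0,-10],0],[75,[0,0,0],0],[75,[0,0,0],0]]'
```

```text
[[467.3, -73.6, 44.0], [481.3, -96.9, 44.0], [410.7, -139.6, 44.0], [396.8, -116.5, 44.0], [438.4, -106.2, 44.0]] [ 439.02798788 -106.68115171   44.        ]
time: 2.2
tool_pos: [0.4342, -0.1131, 0.0143]
tcp_rot: [1.917, 0.53, -1.919]
wrist_force: [0.2, 0.7, -0.2]
width: 0.707
```

```bash
python3 - <<'E'
from h import *
for n,b in(("top",(335,185,385,235)),("scene",(260,190,320,235))):
    c=get_calibration(n);p=cv2.imread(f"pics/{n}0.png");h=cv2.cvtColor(p,cv2.COLOR_BGR2HSV);x0,y0,x1,y1=b
    for th in(160,175,190,200):
        m=np.zeros(p.shape[:2],np.uint8); m[y0:y1,x0:x1]=(h[y0:y1,x0:x1,2]>th)*255
        k=max(cv2.findContours(m,cv2.RETR_EXTERNAL,cv2.CHAIN_APPROX_NONE)[0],key=cv2.contourArea)
        r=cv2.minAreaRect((plane(c,k.reshape(-1,2),.044)[:,:2]*1000).astype(np.float32));print(n,th,np.round(r[0],1),np.round(r[1],1),round(r[2],1))
E
```

```text
top 160 [ 433.5 -115.3] [119.2 118.4] 88.7
top 175 [ 426.1 -114.7] [118.2 103.8] 88.6
top 190 [ 434.8 -112.3] [85.8 30.2] 30.6
top 200 [ 434.7 -111.6] [82.8 28.6] 30.7
scene 160 [ 436.2 -110.7] [80.6 28.5] 31.4
scene 175 [ 436.4 -111.4] [80.6 27.5] 28.0
scene 190 [ 424.4 -133.4] [22.7  0. ] 28.0
scene 200 [ 428.4 -131.3] [0. 0.] 0.0
```

Top and scene agree on (434.8,-112). The wrist reading differs by about 5 mm along the axis, probably because the arm was still settling. That doesn't affect the grip, so I close now and recheck after the lift.

```bash
python3 -m creep '[[255,[0,0,0],0],[255,[0,0,0],0],[255,[0,0,0],0],[255,[0,0,0],0],[255,[0,0,0],0],[255,[0,0,0],0],[255,[0,0,20],0],[255,[0,0,30],0]]' 60; python3 -m creep '[[255,[0,0,30],0],[255,[0,0,30],0],[255,[0,0,0],0],[255,[0,0,0],0],[255,[0,0,0],0],[255,[0,0,0],0],[255,[0,0,0],0],[255,[0,0,0],0]]'; python3 wr.py w2 .044;python3 go.py 634.3 196.4 70 -7.9
```

```text
time: 2.87
tool_pos: [0.4309, -0.1119, 0.062]
tcp_rot: [1.912, 0.534, -1.926]
wrist_force: [0.6, -0.2, -2.6]
width: 0.34
time: 3.53
tool_pos: [0.4332, -0.1126, 0.1227]
tcp_rot: [1.915, 0.531, -1.921]
wrist_force: [-0.1, -0.3, -3.2]
width: 0.336
[525. 291.] [ 460.7 -289.8] [38.7 40. ] 31.1
[438. 255.] [ 450.3 -211.4] [60.3 28.9] 57.6
[314. 210.] [ 416.1 -118.7] [237.8 108.5] 19.2
[549.  82.] [ 586.9 -196.9] [36.6 36.6] 81.9
[418.  19.] [ 573.5 -100.6] [41.4 28.7] 65.7
t 3.58 tcp [ 433.6 -112.8  123.1] toolx [-0.003  0.001 -1.   ] jaw -59.1 q6 0.72 w 28.7 F [-0.2 -0.  -3.1]
shift [200.7 309.2 -53.1] spin rad -0.676
```

View pics/w2.png

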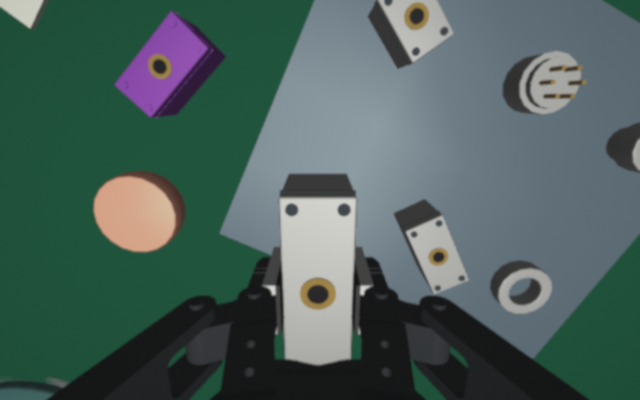

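```bash
python3 - <<'E'
from h import *
c=get_calibration("wrist");s=read_state();print(s["tool_pos"])
P=plane(c,[[318,294],[281,197],[354,197]],.153)*1000;print(P.round(1), np.linalg.norm(P[1]-P[2]))
u=np.array([np.cos(np.radians(30.8)),np.sin(np.radians(30.8))]); print((P[:,:2]-s["tool_pos"][:2]*1000)@u)
E
```

```text
[ 0.43357588 -0.11275018  0.12308301]
[[ 437.1 -112.2  153. ]
 [ 465.5  -79.4  153. ]
 [ 479.3 -102.4  153. ]] 26.797798398556225
[ 3.30619225 44.51044794 44.54420174]
```

```bash
python3 -m creep '[[255,[12.1,19.1,0],-0.0422],[255,[12.1,19.1,0],-0.0422],[255,[12.1,19.1,0],-0.0422],[255,[12.1,19.1,0],-0.0422],[255,[12.1,19.1,0],-0.0422],[255,[12.1,19.1,0],-0.0422],[255,[12.1,19.1,0],-0.0422],[255,[12.1,19.1,0],-0.0422]]' && python3 -m creep '[[255,[12.1,19.1,0],-0.0422],[255,[12.1,19.1,0],-0.0422],[255,[12.1,19.1,0],-0.0422],[255,[12.1,19.1,0],-0.0422],[255,[12.1,19.1,0],-0.0422],[255,[12.1,19.1,0],-0.0422],[255,[12.1,19.1,0],-0.0422],[255,[12.1,19.1,0],-0.0422]]';python3 -m creep '[[255,[0,0,-20],0],[255,[0,0,-20],0],[255,[0,0,-15],0],[255,[0,0,0],0],[255,[0,0,0],0],[255,[0,0,0],0],[255,[0,0,0],0],[255,[0,0,0],0]]'; python3 go.py 627.4 193.4 24 -7.9; python3 - <<'E'
from h import *
for n in("wrist","scene"):
    p,d=read_camera(n); 
    if n=="scene": p=cv2.resize(p[90:230,300:500],None,fx=4,fy=4,interpolation=cv2.INTER_CUBIC)
    cv2.imwrite(f"pics/{n}3.png",p)
E
```

```text
time: 4.25
tool_pos: [0.5315, 0.0408, 0.1236]
tcp_rot: [2.115, 0.211, -2.118]
wrist_force: [0.4, 0.7, -2.5]
width: 0.336
time: 4.92
tool_pos: [0.6282, 0.1934, 0.1232]
tcp_rot: [-2.148, 0.15, 2.152]
wrist_force: [1.1, -0.2, -3.2]
width: 0.339
time: 5.58
tool_pos: [0.6294, 0.1927, 0.0712]
tcp_rot: [-2.153, 0.146, 2.147]
wrist_force: [0.5, -0.8, -2.7]
width: 0.334
t 5.58 tcp [629.4 192.7  71.2] toolx [ 0.003  0.001 -1.   ] jaw -97.8 q6 1.97 w 28.4 F [ 0.5 -0.8 -2.7]
shift [ -2.    0.7 -47.2] spin rad -0.001
```

View pics/wrist3.png

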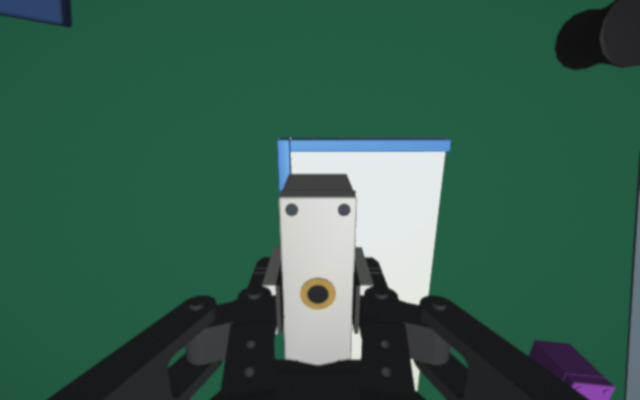

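View pics/scene3.png

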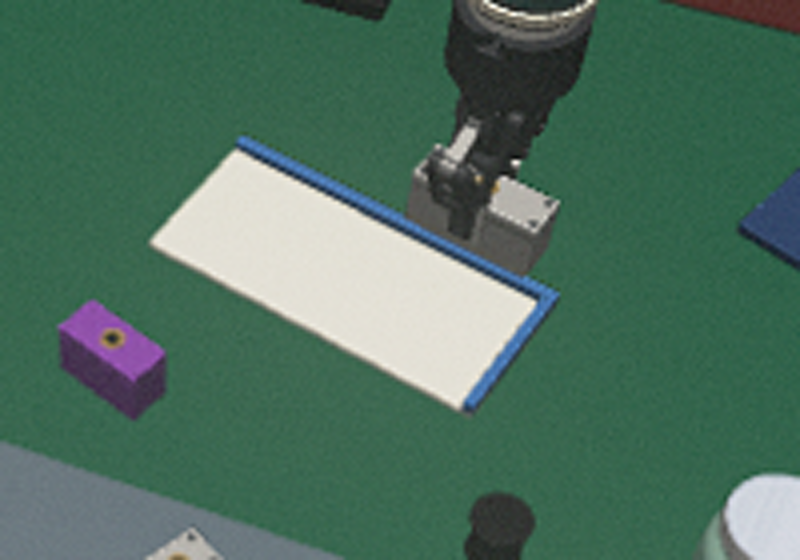

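```bash
python3 - <<'E'
from h import *
c=get_calibration("wrist")
C=plane(c,[[291,152],[445,152],[429,300]],.004)*1000; print("floor",C.round(1))
B=plane(c,[[289,175],[350,175]],.059)*1000; T=plane(c,[[281,194],[355,194]],.101)*1000;print("bot",B.round(1),np.linalg.norm(B[0]-B[1]),"top",T.round(1),np.linalg.norm(T[0]-T[1]))
E=(C[1]-C[0])[:2];E/=np.linalg.norm(E);ex=np.array([E[1],-E[0]]);print(E,ex,np.linalg.norm(C[1]-C[0]))
for q in list(B)+list(T): print("x",(q-C[0])[:2]@ex,"y",(q-C[0])[:2]@E)
E
```

```text
floor [[677.7 203.    4. ]
 [663.8 102.9   4. ]
 [551.8 116.9   4. ]]
bot [[674.2 200.2  59. ]
 [670.1 170.3  59. ]] 30.16687814106951 top [[676.5 199.1 101. ]
 [672.8 172.3 101. ]] 27.07333884019608
[-0.13695139 -0.99057777] [-0.99057777  0.13695139] 101.111991791514
x 3.0300829361608703 y 3.3319750585037564
x 3.0198464532733484 y 33.49885146280779
x 0.6562205523171224 y 4.079964156305748
x 0.646166512002239 y 31.153301129651737
```

The wrist view shows the held block with its bottom edge about 3 mm off both fences, corner at (291,152). I add a little margin and lower.

```bash
python3 -m creep '[[255,[-2.7,-1.2,-15],0],[255,[0,0,-15],0],[255,[0,0,-10],0],[255,[0,0,-5],0],[255,[0,0,-4],0],[255,[0,0,-3],0],[255,[0,0,-2],0],[255,[0,0,0],0]]'; python3 go.py 627 193 16.3 -7.9
```

```text
time: 6.35
tool_pos: [0.6259, 0.1915, 0.018]
tcp_rot: [-2.151, 0.147, 2.15]
wrist_force: [-5.4, -0.9, 7.2]
width: 0.341
t 6.35 tcp [625.9 191.5  18. ] toolx [ 0.  0. -1.] jaw -97.8 q6 1.97 w 29.0 F [-5.4 -0.9  7.2]
shift [ 1.1  1.5 -1.7] spin rad -0.001
```

```bash
python3 -m creep '[[255,[0.1,1,0],0],[255,[0.1,1,0],0],[255,[0.1,1,0],0],[255,[0.1,1,0],0],[255,[0.1,1,0],0],[255,[0,0,0],0],[255,[0,0,0],0],[255,[0,0,0],0]]'; python3 -m creep '[[255,[1,-0.1,0],0],[255,[1,-0.1,0],0],[255,[1,-0.1,0],0],[255,[1,-0.1,0],0],[255,[0,0,0],0],[255,[0,0,0],0],[255,[0,0,0],0],[255,[0,0,0],0]]'; python3 go.py 627 193 16.3 -7.9
```

```text
time: 7.02
tool_pos: [0.6278, 0.1959, 0.018]
tcp_rot: [-2.155, 0.147, 2.148]
wrist_force: [-1.5, -4.0, 5.6]
width: 0.34
time: 7.68
tool_pos: [0.6278, 0.1959, 0.018]
tcp_rot: [-2.146, 0.148, 2.156]
wrist_force: [-13.0, -2.6, 15.4]
width: 0.342
t 7.68 tcp [627.8 195.9  18. ] toolx [-0.005 -0.001 -1.   ] jaw -97.8 q6 1.97 w 29.1 F [-13.   -2.6  15.4]
shift [-0.8 -2.9 -1.7] spin rad -0.002
```

```bash
python3 -m creep '[[255,[0.1,1,0],0],[255,[0.1,1,0],0],[255,[0,0,0],0],[255,[0,0,0],0],[255,[0,0,0],0],[255,[0,0,0],0],[255,[0,0,0],0],[255,[0,0,0],0]]';  python3 go.py 627 193 16.3 -7.9;python3 - <<'E'
from h import *
for n in("wrist","scene"):
    p,d=read_camera(n); 
    if n=="scene": p=cv2.resize(p[90:230,300:500],None,fx=4,fy=4,interpolation=cv2.INTER_CUBIC)
    cv2.imwrite(f"pics/{n}4.png",p)
E
```

```text
time: 8.35
tool_pos: [0.6278, 0.1959, 0.0181]
tcp_rot: [-2.147, 0.151, 2.159]
wrist_force: [-13.7, -8.4, 17.2]
width: 0.344
t 8.35 tcp [627.8 195.9  18.1] toolx [-0.005 -0.004 -1.   ] jaw -97.8 q6 1.97 w 29.2 F [-13.7  -8.4  17.2]
shift [-0.8 -2.9 -1.8] spin rad -0.002
```

View pics/wrist4.png

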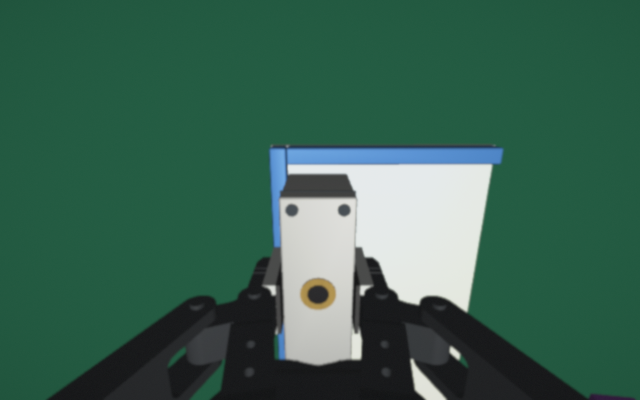

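View pics/scene4.png

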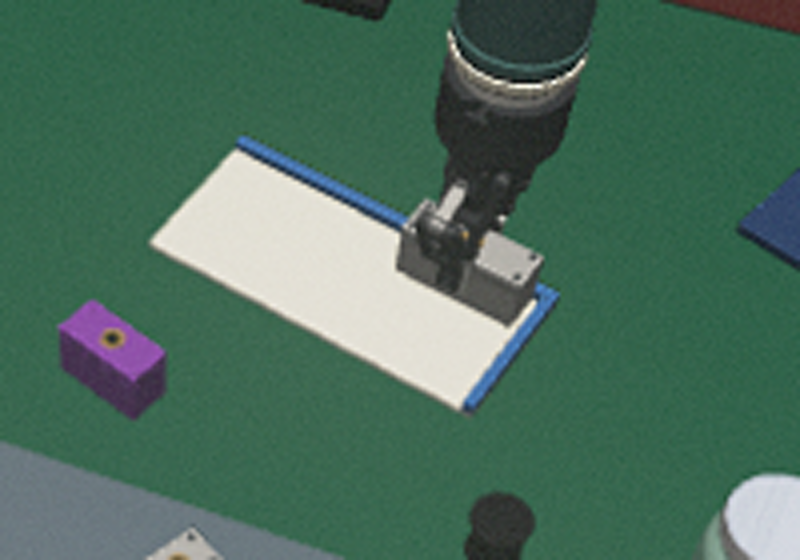

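In the wrist view a sliver of floor remains between the block's lower edge (y=175) and the end fence (y=164). The downward press is holding the block by friction, so I ease up and push again.

```bash
python3 -m creep '[[255,[0,0,0.5],0],[255,[0,0,0.5],0],[255,[0,0,0.5],0],[255,[0,0,0.3],0],[255,[0,0,0],0],[255,[0,0,0],0],[255,[0,0,0],0],[255,[0,0,0],0]]';  python3 go.py 627 193 16.3 -7.9
```

```text
time: 9.12
tool_pos: [0.6278, 0.196, 0.0181]
tcp_rot: [-2.147, 0.151, 2.158]
wrist_force: [-10.2, -6.3, 7.5]
width: 0.342
t 9.12 tcp [627.8 196.   18.1] toolx [-0.005 -0.003 -1.   ] jaw -97.8 q6 1.97 w 29.1 F [-10.2  -6.3   7.5]
shift [-0.8 -3.  -1.8] spin rad -0.002
```

```bash
python3 -m creep '[[255,[0,0,0.5],0],[255,[0,0,0.4],0],[255,[0,0,0.4],0],[255,[0,0,0],0],[255,[0,0,0],0],[255,[0,0,0],0],[255,[0,0,0],0],[255,[0,0,0],0]]';  python3 go.py 627 193 16.3 -7.9; python3 - <<'E'
from h import *
c=get_calibration("wrist"); p,d=read_camera("wrist"); cv2.imwrite("pics/w5.png",cv2.resize(p[120:220,240:520],None,fx=2.8,fy=2.8,interpolation=cv2.INTER_CUBIC))
E
```

```text
time: 9.78
tool_pos: [0.6279, 0.1959, 0.0182]
tcp_rot: [-2.147, 0.151, 2.158]
wrist_force: [-7.0, -5.5, 1.2]
width: 0.339
t 9.78 tcp [627.9 195.9  18.2] toolx [-0.005 -0.003 -1.   ] jaw -97.8 q6 1.97 w 28.9 F [-7.  -5.5  1.2]
shift [-0.9 -2.9 -1.9] spin rad -0.002
```

View pics/w5.png

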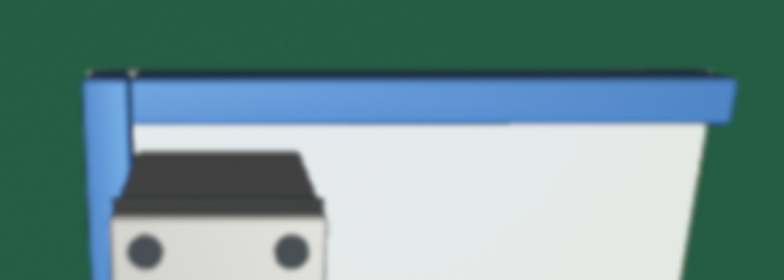

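```bash
cat > gap.py <<'E'
from h import *
import sys,json
# args: fencepx linepoints json, block bottom edge px json
c=get_calibration("wrist")
C=plane(c,json.loads(sys.argv[1]),.004)*1000;B=plane(c,json.loads(sys.argv[2]),.004)*1000
print(C.round(1).tolist(),B.round(1).tolist())
ex=np.array([np.cos(np.radians(172.1)),np.sin(np.radians(172.1))]);ey=np.array([-ex[1],ex[0]])
print("rel x",((B-C[0])[:,:2]@ex).round(1),"rel y",((B-C[0])[:,:2]@ey).round(1))
E
python3 gap.py '[[287.5,164],[492,164]]' '[[287.5,174.5],[347,174.5]]'
```

```text
[[678.1, 203.5, 4.0], [664.2, 103.0, 4.0]] [[672.9, 204.4, 4.0], [668.8, 174.8, 4.0]]
rel x [5.3 5.3] rel y [-0.1 29.7]
```

```bash
python3 -m creep '[[255,[1,-0.6,0],0],[255,[1,-0.6,0],0],[255,[1,-0.6,0],0],[255,[1,-0.6,0],0],[255,[1,-0.2,0],0],[255,[0,0,0],0],[255,[0,0,0],0],[255,[0,0,0],0]]';  python3 go.py 627 193 16.3 -7.9; python3 - <<'E'
from h import *
c=get_calibration("wrist"); p,d=read_camera("wrist"); cv2.imwrite("pics/w6.png",cv2.resize(p[120:220,240:520],None,fx=2.8,fy=2.8,interpolation=cv2.INTER_CUBIC))
E
```

```text
time: 10.5
tool_pos: [0.6336, 0.1951, 0.0183]
tcp_rot: [-2.148, 0.148, 2.155]
wrist_force: [-5.9, -2.2, -0.4]
width: 0.341
t 10.5 tcp [633.6 195.1  18.3] toolx [-0.003 -0.001 -1.   ] jaw -97.8 q6 1.97 w 29.0 F [-5.9 -2.2 -0.4]
shift [-6.6 -2.1 -2. ] spin rad -0.001
```

View pics/w6.png

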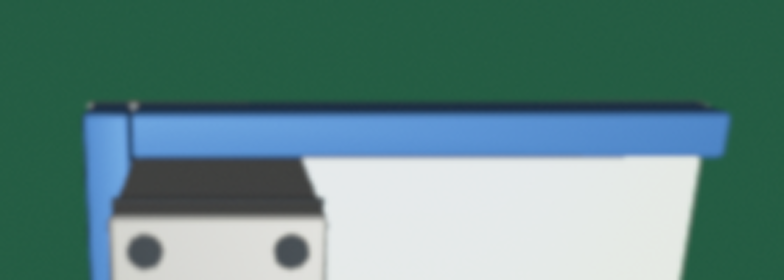

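Wrist view: the block's lower edge now meets the end-fence base line and sits flush with the long fence at left. Releasing.

```bash
python3 -m creep '[[75,[0,0,0],0],[75,[0,0,0],0],[75,[0,0,0],0],[75,[0,0,0],0],[75,[0,0,0],0],[75,[0,0,15],0],[75,[0,0,25],0],[75,[0,0,25],0]]'; python3 -m creep '[[75,[0,0,30],0],[75,[0,0,10],0],[75,[0,0,0],0],[75,[0,0,0],0],[75,[0,0,0],0],[75,[0,0,0],0],[75,[0,0,0],0],[75,[0,0,0],0]]';python3 go.py 449 -212 124 58.3;  python3 - <<'E'
from h import *
c=get_calibration("wrist"); p,d=read_camera("wrist"); cv2.imwrite("pics/w7.png",p)
E
```

```text
time: 11.22
tool_pos: [0.6343, 0.1952, 0.084]
tcp_rot: [-2.149, 0.148, 2.153]
wrist_force: [-0.0, 1.0, 0.8]
width: 0.709
time: 11.88
tool_pos: [0.6342, 0.1951, 0.1217]
tcp_rot: [-2.148, 0.148, 2.154]
wrist_force: [-1.2, 1.0, -0.5]
width: 0.706
t 11.88 tcp [634.2 195.1 121.7] toolx [-0.003 -0.001 -1.   ] jaw -97.8 q6 1.97 w 60.0 F [-1.2  1.  -0.5]
shift [-185.2 -407.1    2.3] spin rad 1.154
```

View pics/w7.png

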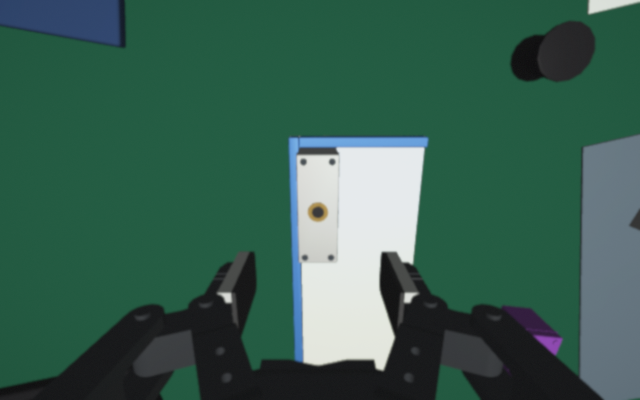

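Wrist view: the long housing at (318,205) is tight in the corner. Now to the middle one.

```bash
python3 -m creep '[[75,[-11.6,-25.4,0],0.0721],[75,[-11.6,-25.4,0],0.0721],[75,[-11.6,-25.4,0],0.0721],[75,[-11.6,-25.4,0],0.0721],[75,[-11.6,-25.4,0],0.0721],[75,[-11.6,-25.4,0],0.0721],[75,[-11.6,-25.4,0],0.0721],[75,[-11.6,-25.4,0],0.0721]]' && python3 -m creep '[[75,[-11.6,-25.4,0],0.0721],[75,[-11.6,-25.4,0],0.0721],[75,[-11.6,-25.4,0],0.0721],[75,[-11.6,-25.4,0],0.0721],[75,[-11.6,-25.4,0],0.0721],[75,[-11.6,-25.4,0],0.0721],[75,[-11.6,-25.4,0],0.0721],[75,[-11.6,-25.4,0],0.0721]]'; python3 -m creep '[[75,[0,0,-10],0],[75,[0,0,-10],0],[75,[0,0,-5],0],[75,[0,0,0],0],[75,[0,0,0],0],[75,[0,0,0],0],[75,[0,0,0],0],[75,[0,0,0],0]]'; python3 go.py 449 -212 14 58.3; python3 wr.py w8 .044
```

```text
time: 12.6
tool_pos: [0.5415, -0.0089, 0.1232]
tcp_rot: [1.975, 0.446, -1.976]
wrist_force: [-0.2, -0.7, -0.2]
width: 0.706
time: 13.27
tool_pos: [0.4488, -0.2121, 0.1234]
tcp_rot: [1.602, 0.897, -1.602]
wrist_force: [1.4, 0.0, 0.3]
width: 0.706
time: 13.93
tool_pos: [0.4502, -0.2107, 0.099]
tcp_rot: [1.604, 0.894, -1.603]
wrist_force: [0.4, -0.3, -0.5]
width: 0.703
t 13.93 tcp [ 450.2 -210.7   99. ] toolx [ 0.001 -0.    -1.   ] jaw -31.7 q6 0.06 w 59.8 F [ 0.4 -0.3 -0.5]
shift [ -1.2  -1.3 -85. ] spin rad -0.0
[566. 218.] [ 592.  -293.9] [31.6 32.9] 58.4
[317. 222.] [ 450.3 -211.8] [60.8 29.5] 57.7
[290. 130.] [ 468.1 -152. ] [66.6 62.1] 6.7
[502. 100.] [ 584.9 -202.5] [36.6 35.5] 66.8
```

View pics/w8.png

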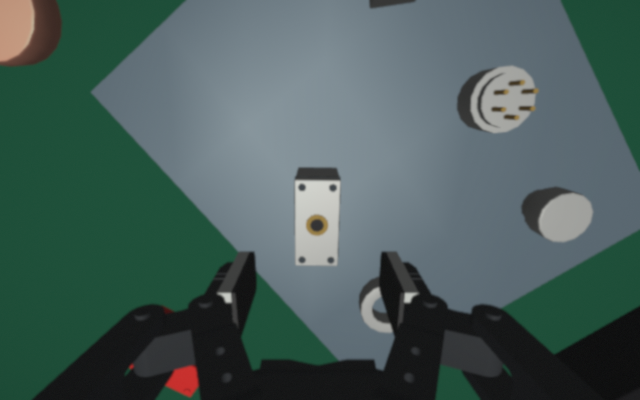

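The middle block at (317,222) is vertical and centred between the fingers, and the ring at (380,305) lies 80 mm off along the axis, clear. Descend and grip.

```bash
python3 -m creep '[[75,[-0.7,-1.2,-15],0],[75,[0,0,-20],0],[75,[0,0,-20],0],[75,[0,0,-15],0],[75,[0,0,-10],0],[75,[0,0,-5],0],[75,[0,0,0],0],[75,[0,0,0],0]]'; python3 go.py 449 -212 14 58.3; python3 -m creep '[[255,[0,0,0],0],[255,[0,0,0],0],[255,[0,0,0],0],[255,[0,0,0],0],[255,[0,0,0],0],[255,[0,0,0],0],[255,[0,0,20],0],[255,[0,0,30],0]]' 60; python3 -m creep '[[255,[0,0,30],0],[255,[0,0,30],0],[255,[0,0,0],0],[255,[0,0,0],0],[255,[0,0,0],0],[255,[0,0,0],0],[255,[0,0,0],0],[255,[0,0,0],0]]'; python3 wr.py w9 .044; python3 go.py 562 206 124 -7.9
```

```text
time: 14.65
tool_pos: [0.4493, -0.2125, 0.014]
tcp_rot: [1.604, 0.894, -1.604]
wrist_force: [-0.1, -0.0, -0.3]
width: 0.705
t 14.65 tcp [ 449.3 -212.5   14. ] toolx [ 0. -0. -1.] jaw -31.7 q6 0.06 w 60.0 F [-0.1 -0.  -0.3]
shift [-0.3  0.5  0. ] spin rad 0.001
time: 15.32
tool_pos: [0.4454, -0.2104, 0.0607]
tcp_rot: [1.602, 0.902, -1.61]
wrist_force: [0.1, -0.0, -1.3]
width: 0.338
time: 15.98
tool_pos: [0.4477, -0.2116, 0.1218]
tcp_rot: [1.603, 0.897, -1.607]
wrist_force: [-0.0, 0.2, -2.8]
width: 0.342
[317. 290.] [ 411.3 -272. ] [117.1  56. ] 58.4
[547. 205.] [ 592.9 -295. ] [32.8 33.1] 16.7
[489.  97.] [ 585.9 -203.2] [37.2 36.1] 66.2
[301. 139.] [ 465.7 -164.3] [ 95.4 105.3] 0.9
t 16.03 tcp [ 448.  -211.8  122.1] toolx [-0.002  0.001 -1.   ] jaw -31.7 q6 0.06 w 28.5 F [-0.3 -0.1 -1.5]
shift [114.  417.8   1.9] spin rad -1.155
```

View pics/w9.png

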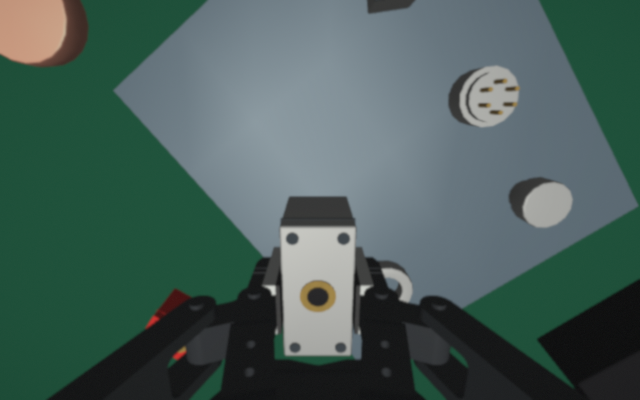

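```bash
python3 -m creep '[[255,[6.85,25.9,0],-0.0722],[255,[6.85,25.9,0],-0.0722],[255,[6.85,25.9,0],-0.0722],[255,[6.85,25.9,0],-0.0722],[255,[6.85,25.9,0],-0.0722],[255,[6.85,25.9,0],-0.0722],[255,[6.85,25.9,0],-0.0722],[255,[6.85,25.9,0],-0.0722]]' && python3 -m creep '[[255,[6.85,25.9,0],-0.0722],[255,[6.85,25.9,0],-0.0722],[255,[6.85,25.9,0],-0.0722],[255,[6.85,25.9,0],-0.0722],[255,[6.85,25.9,0],-0.0722],[255,[6.85,25.9,0],-0.0722],[255,[6.85,25.9,0],-0.0722],[255,[6.85,25.9,0],-0.0722]]'; python3 -m creep '[[255,[0,0,-15],0],[255,[0,0,-15],0],[255,[0,0,-10],0],[255,[0,0,-5],0],[255,[0,0,0],0],[255,[0,0,0],0],[255,[0,0,0],0],[255,[0,0,0],0]]'; python3 go.py 557.6 202.6 18.5 -7.9; python3 - <<'E'
from h import *
c=get_calibration("wrist"); p,d=read_camera("wrist"); cv2.imwrite("pics/w10.png",p)
E
```

```text
time: 16.7
tool_pos: [0.5035, -0.0037, 0.123]
tcp_rot: [1.979, 0.439, -1.981]
wrist_force: [-0.1, -0.4, -1.6]
width: 0.341
time: 17.37
tool_pos: [0.5583, 0.2034, 0.1227]
tcp_rot: [-2.147, 0.153, 2.15]
wrist_force: [1.1, 0.3, -1.3]
width: 0.34
time: 18.03
tool_pos: [0.5594, 0.2021, 0.0797]
tcp_rot: [-2.151, 0.149, 2.147]
wrist_force: [-0.3, -0.1, -1.1]
width: 0.341
t 18.03 tcp [559.4 202.1  79.7] toolx [ 0.002  0.001 -1.   ] jaw -97.9 q6 2.01 w 29.0 F [-0.3 -0.1 -1.1]
shift [ -1.8   0.5 -61.2] spin rad 0.001
```

View pics/w10.png

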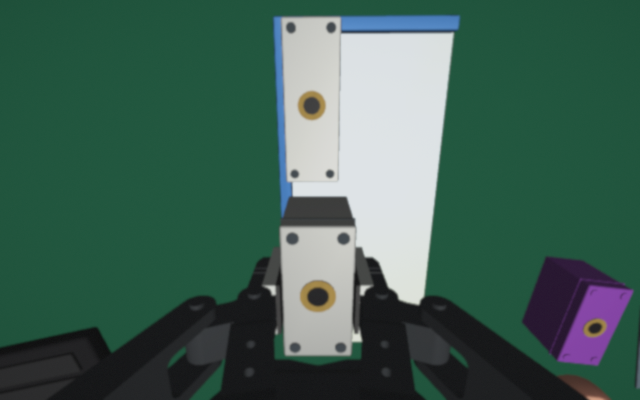

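```bash
python3 - <<'E'
from h import *
c=get_calibration("wrist")
L=plane(c,[[289,181],[337,181]],.046)*1000; B=plane(c,[[288,197],[348,197]],.0665)*1000
print(L.round(1),B.round(1)); ex=np.array([np.cos(np.radians(172.1)),np.sin(np.radians(172.1))]);ey=np.array([-ex[1],ex[0]])
print(((B-L)[:,:2]@ex),((B-L)[:,:2]@ey))
E
```

```text
[[596.5 212.8  46. ]
 [592.7 185.8  46. ]] [[593.  212.1  66.5]
 [588.8 181.8  66.5]]
[3.34213972 3.3453079 ] [1.15786507 4.4645563 ]
```

```bash
python3 -m creep '[[255,[-2,-0.7,-20],0],[255,[0,0,-15],0],[255,[0,0,-12],0],[255,[0,0,-7],0],[255,[0,0,-4],0],[255,[0,0,-2],0],[255,[0,0,0],0],[255,[0,0,0],0]]'; python3 go.py 562 205 18 -7.9
```

```text
time: 18.75
tool_pos: [0.5571, 0.2017, 0.0192]
tcp_rot: [-2.151, 0.148, 2.148]
wrist_force: [-0.3, -0.5, -1.1]
width: 0.338
t 18.75 tcp [557.1 201.7  19.2] toolx [ 0.001  0.    -1.   ] jaw -97.9 q6 2.01 w 28.7 F [-0.3 -0.5 -1.1]
shift [ 4.9  3.3 -1.2] spin rad 0.0
```

```bash
python3 -m creep '[[255,[0.2,1.5,-0.5],0],[255,[0.2,1.5,-0.4],0],[255,[0.1,1,0],0],[255,[0.1,1,0],0],[255,[0,0,0],0],[255,[0,0,0],0],[255,[0,0,0],0],[255,[0,0,0],0]]'; python3 -m creep '[[255,[1,-0.2,0],0],[255,[1,-0.2,0],0],[255,[1,-0.1,0],0],[255,[1,-0.1,0],0],[255,[1,-0.1,0],0],[255,[1,-0.1,0],0],[255,[0,0,0],0],[255,[0,0,0],0]]'; python3 go.py 562 205 18 -7.9; python3 - <<'E'
from h import *
c=get_calibration("wrist"); p,d=read_camera("wrist"); cv2.imwrite("pics/w11.png",p)
E
```

```text
time: 19.42
tool_pos: [0.5575, 0.2054, 0.0181]
tcp_rot: [-2.152, 0.15, 2.15]
wrist_force: [-0.6, -4.6, 1.1]
width: 0.337
time: 20.08
tool_pos: [0.5607, 0.205, 0.017]
tcp_rot: [-2.145, 0.151, 2.156]
wrist_force: [-6.5, -4.8, 2.6]
width: 0.34
t 20.08 tcp [560.7 205.   17. ] toolx [-0.005 -0.002 -1.   ] jaw -97.9 q6 2.02 w 28.9 F [-6.5 -4.8  2.6]
shift [1.3 0.  1. ] spin rad -0.0
```

View pics/w11.png

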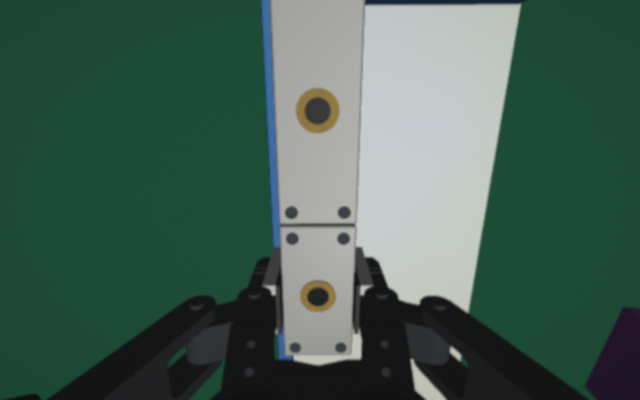

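Wrist view: the middle one butts against the long one (seam at y=225), flush in line. Release and go for the short one.

```bash
python3 -m creep '[[75,[0,0,0],0],[75,[0,0,0],0],[75,[0,0,0],0],[75,[0,0,0],0],[75,[0,0,0],0],[75,[0,0,15],0],[75,[0,0,25],0],[75,[0,0,25],0]]'; python3 -m creep '[[75,[0,0,30],0],[75,[0,0,10],0],[75,[0,0,0],0],[75,[0,0,0],0],[75,[0,0,0],0],[75,[0,0,0],0],[75,[0,0,0],0],[75,[0,0,0],0]]';python3 go.py 573 -99.8 124 65.8; python3 wr.py w12 .046
```

```text
time: 20.8
tool_pos: [0.5621, 0.2055, 0.0822]
tcp_rot: [-2.147, 0.15, 2.153]
wrist_force: [-0.5, 0.2, -0.3]
width: 0.707
time: 21.47
tool_pos: [0.5621, 0.2053, 0.121]
tcp_rot: [-2.148, 0.15, 2.153]
wrist_force: [-0.8, 0.7, -0.0]
width: 0.704
t 21.47 tcp [562.1 205.3 121. ] toolx [-0.003 -0.001 -1.   ] jaw -97.9 q6 2.02 w 59.9 F [-0.8  0.7 -0. ]
shift [  10.9 -305.1    3. ] spin rad 1.287
[364. 175.] [573.5 173.4] [ 87.5 199.1] 82.2
```

View pics/w12.png

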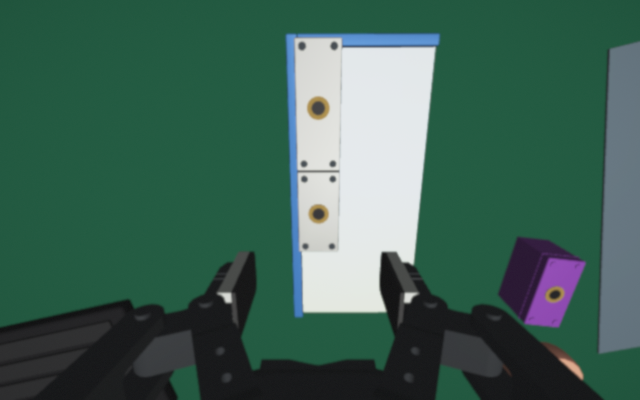

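```bash
python3 -m creep '[[75,[0.7,-19.1,0],0.0804],[75,[0.7,-19.1,0],0.0804],[75,[0.7,-19.1,0],0.0804],[75,[0.7,-19.1,0],0.0804],[75,[0.7,-19.1,0],0.0804],[75,[0.7,-19.1,0],0.0804],[75,[0.7,-19.1,0],0.0804],[75,[0.7,-19.1,0],0.0804]]' && python3 -m creep '[[75,[0.7,-19.1,0],0.0804],[75,[0.7,-19.1,0],0.0804],[75,[0.7,-19.1,0],0.0804],[75,[0.7,-19.1,0],0.0804],[75,[0.7,-19.1,0],0.0804],[75,[0.7,-19.1,0],0.0804],[75,[0.7,-19.1,0],0.0804],[75,[0.7,-19.1,0],0.0804]]'; python3 -m creep '[[75,[0,0,-10],0],[75,[0,0,-10],0],[75,[0,0,-5],0],[75,[0,0,0],0],[75,[0,0,0],0],[75,[0,0,0],0],[75,[0,0,0],0],[75,[0,0,0],0]]'; python3 go.py 573 -99.8 14 65.8; python3 wr.py w13 .044
```

```text
time: 22.18
tool_pos: [0.5684, 0.0519, 0.1223]
tcp_rot: [1.935, 0.504, -1.936]
wrist_force: [0.2, -0.3, 0.8]
width: 0.704
time: 22.85
tool_pos: [0.5741, -0.1009, 0.1223]
tcp_rot: [1.51, 0.982, -1.511]
wrist_force: [0.1, 0.7, -0.0]
width: 0.703
time: 23.52
tool_pos: [0.5748, -0.0996, 0.0982]
tcp_rot: [1.513, 0.978, -1.512]
wrist_force: [0.4, 0.1, -0.3]
width: 0.711
t 23.52 tcp [574.8 -99.6  98.2] toolx [ 0.001 -0.    -1.   ] jaw -24.2 q6 0.21 w 60.4 F [ 0.4  0.1 -0.3]
shift [ -1.8  -0.2 -84.2] spin rad -0.0
[306. 203.] [571.3 -87.8] [145.5 106.6] 5.5
[571. 200.] [ 763.5 -180.9] [ 63.8 320.7] 4.5
```

View pics/w13.png

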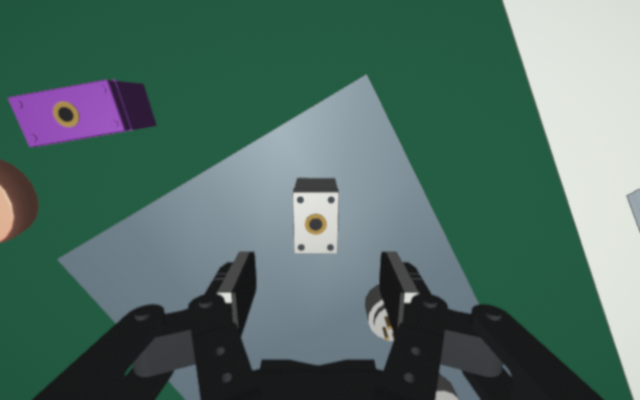

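The short block at (316,222) is centred and aligned. The pin header at (385,312) is 89 mm off along the axis, clear.

```bash
python3 -m creep '[[75,[-1.4,-0.4,-15],0],[75,[0,0,-20],0],[75,[0,0,-20],0],[75,[0,0,-14],0],[75,[0,0,-10],0],[75,[0,0,-5],0],[75,[0,0,0],0],[75,[0,0,0],0]]'; python3 go.py 573 -99.8 14 65.8; python3 -m creep '[[255,[0,0,0],0],[255,[0,0,0],0],[255,[0,0,0],0],[255,[0,0,0],0],[255,[0,0,0],0],[255,[0,0,0],0],[255,[0,0,20],0],[255,[0,0,30],0]]' 60; python3 -m creep '[[255,[0,0,30],0],[255,[0,0,30],0],[255,[0,0,0],0],[255,[0,0,0],0],[255,[0,0,0],0],[255,[0,0,0],0],[255,[0,0,0],0],[255,[0,0,0],0]]'; python3 wr.py w14 .044; python3 go.py 506 210 124 -7.9
```

```text
time: 24.23
tool_pos: [0.5733, -0.1004, 0.0141]
tcp_rot: [1.514, 0.978, -1.513]
wrist_force: [0.6, -0.0, -0.3]
width: 0.706
t 24.23 tcp [ 573.3 -100.4   14.1] toolx [ 0.001 -0.    -1.   ] jaw -24.2 q6 0.21 w 60.0 F [ 0.6 -0.  -0.3]
shift [-0.3  0.6 -0.1] spin rad 0.0
time: 24.9
tool_pos: [0.5689, -0.0995, 0.0603]
tcp_rot: [1.509, 0.985, -1.52]
wrist_force: [0.0, 0.4, -1.5]
width: 0.341
time: 25.57
tool_pos: [0.5716, -0.1001, 0.1217]
tcp_rot: [1.512, 0.981, -1.516]
wrist_force: [0.3, -0.7, -0.7]
width: 0.34
[318. 292.] [ 543.6 -164.4] [83.1 56.3] 65.9
[306. 200.] [565.  -92.2] [159.5 113.8] 5.6
[564. 198.] [ 773.5 -193.2] [ 78.7 350.3] 4.4
t 25.62 tcp [ 571.9 -100.1  122.1] toolx [-0.003  0.001 -1.   ] jaw -24.2 q6 0.21 w 28.9 F [-0.1  0.1 -0.5]
shift [-65.9 310.1   1.9] spin rad -1.286
```

View pics/w14.png

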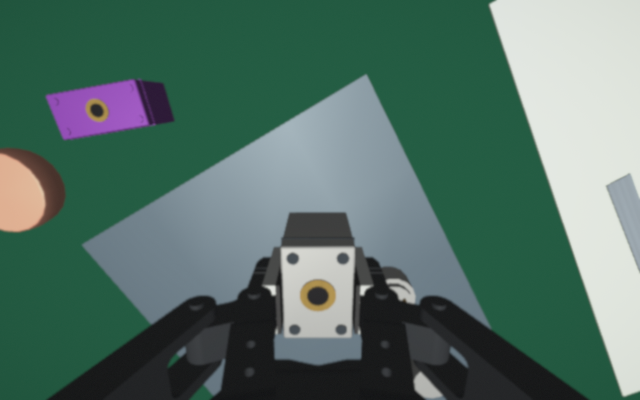

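```bash
python3 -m creep '[[255,[-4.3,19.4,0],-0.0804],[255,[-4.3,19.4,0],-0.0804],[255,[-4.3,19.4,0],-0.0804],[255,[-4.3,19.4,0],-0.0804],[255,[-4.3,19.4,0],-0.0804],[255,[-4.3,19.4,0],-0.0804],[255,[-4.3,19.4,0],-0.0804],[255,[-4.3,19.4,0],-0.0804]]' && python3 -m creep '[[255,[-4.3,19.4,0],-0.0804],[255,[-4.3,19.4,0],-0.0804],[255,[-4.3,19.4,0],-0.0804],[255,[-4.3,19.4,0],-0.0804],[255,[-4.3,19.4,0],-0.0804],[255,[-4.3,19.4,0],-0.0804],[255,[-4.3,19.4,0],-0.0804],[255,[-4.3,19.4,0],-0.0804]]'; python3 -m creep '[[255,[0,0,-15],0],[255,[0,0,-15],0],[255,[0,0,-10],0],[255,[0,0,-5],0],[255,[0,0,0],0],[255,[0,0,0],0],[255,[0,0,0],0],[255,[0,0,0],0]]'; python3 go.py 503.9 210.1 18.5 -7.9; python3 - <<'E'
from h import *
c=get_calibration("wrist"); p,d=read_camera("wrist"); cv2.imwrite("pics/w15.png",p)
E
```

```text
time: 26.28
tool_pos: [0.5379, 0.0557, 0.1231]
tcp_rot: [1.94, 0.497, -1.942]
wrist_force: [-0.4, 0.3, -1.3]
width: 0.337
time: 26.95
tool_pos: [0.5034, 0.2108, 0.1231]
tcp_rot: [-2.147, 0.153, 2.149]
wrist_force: [0.3, -0.2, -1.6]
width: 0.34
time: 27.62
tool_pos: [0.5049, 0.2101, 0.0796]
tcp_rot: [-2.151, 0.149, 2.148]
wrist_force: [1.1, -0.2, -0.7]
width: 0.345
t 27.62 tcp [504.9 210.1  79.6] toolx [ 0.002  0.001 -1.   ] jaw -97.9 q6 2.06 w 29.3 F [ 1.1 -0.2 -0.7]
shift [ -1.    0.  -61.1] spin rad 0.001
```

View pics/w15.png

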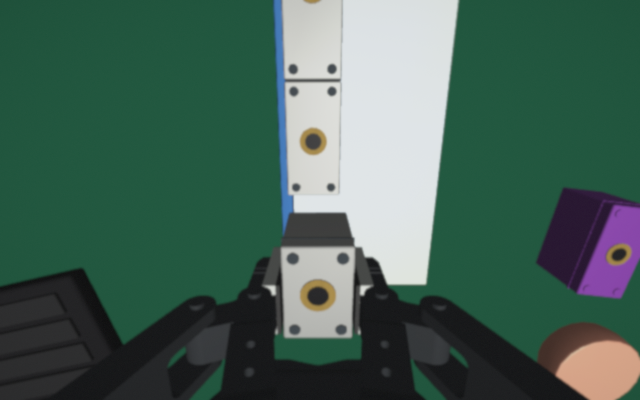

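The wrist view shows the short block held just behind the middle one's end (y=195) with a gap, much like the last approach. Lower, then push.

```bash
python3 -m creep '[[255,[-1,-0.3,-20],0],[255,[0,0,-15],0],[255,[0,0,-12],0],[255,[0,0,-7],0],[255,[0,0,-4],0],[255,[0,0,-2],0],[255,[0,0,0],0],[255,[0,0,0],0]]'; python3 -m creep '[[255,[0.2,1.5,-0.5],0],[255,[0.2,1.5,-0.4],0],[255,[0.1,1,0],0],[255,[0.1,0.7,0],0],[255,[0,0,0],0],[255,[0,0,0],0],[255,[0,0,0],0],[255,[0,0,0],0]]'; python3 -m creep '[[255,[1,-0.2,0],0],[255,[1,-0.2,0],0],[255,[1,-0.1,0],0],[255,[1,-0.1,0],0],[255,[1,-0.1,0],0],[255,[1,-0.1,0],0],[255,[0,0,0],0],[255,[0,0,0],0]]'; python3 go.py 509.3 212.4 18 -7.9; python3 - <<'E'
from h import *
c=get_calibration("wrist"); p,d=read_camera("wrist"); cv2.imwrite("pics/w16.png",p)
E
```

```text
time: 28.33
tool_pos: [0.5037, 0.2099, 0.0193]
tcp_rot: [-2.151, 0.148, 2.149]
wrist_force: [0.1, 0.6, -0.8]
width: 0.339
time: 29.0
tool_pos: [0.5041, 0.2127, 0.0184]
tcp_rot: [-2.152, 0.151, 2.151]
wrist_force: [-0.1, -8.8, 2.8]
width: 0.344
time: 29.67
tool_pos: [0.507, 0.2123, 0.0172]
tcp_rot: [-2.146, 0.152, 2.157]
wrist_force: [-5.3, -4.6, 2.5]
width: 0.345
t 29.67 tcp [507.  212.3  17.2] toolx [-0.005 -0.003 -1.   ] jaw -97.9 q6 2.06 w 29.3 F [-5.3 -4.6  2.5]
shift [2.3 0.1 0.8] spin rad -0.0
```

View pics/w16.png

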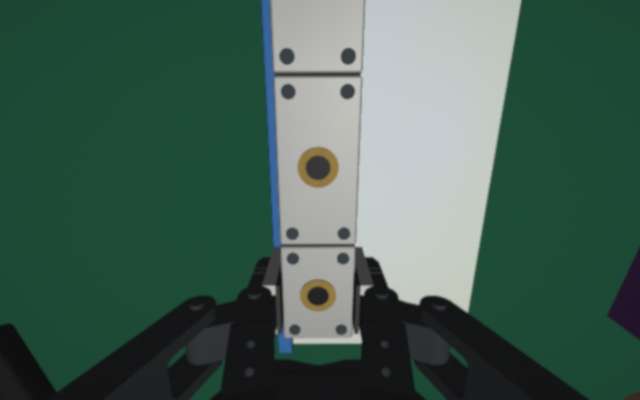

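Wrist view: the short block butts against the middle one (seam at y=245), all in line. Release, lift clear and check.

```bash
python3 -m creep '[[75,[0,0,0],0],[75,[0,0,0],0],[75,[0,0,0],0],[75,[0,0,0],0],[75,[0,0,0],0],[75,[0,0,15],0],[75,[0,0,25],0],[75,[0,0,25],0]]'; python3 -m creep '[[75,[0,0,40],0],[75,[0,0,40],0],[75,[0,0,30],0],[75,[-20,-35,20],0],[75,[-20,-35,0],0],[75,[-20,-35,0],0],[75,[0,-35,0],0],[75,[0,0,0],0]]'; python3 -m creep '[[75,[0,-40,0],0],[75,[0,-40,0],0],[75,[0,-40,0],0],[75,[0,-40,0],0],[75,[0,-40,0],0],[75,[0,-30,0],0],[75,[0,0,0],0],[75,[0,0,0],0]]';python3 - <<'E'
from h import *
print(read_state()["wrist_force"])
for n,b in(("top",(200,100,300,230)),("scene",(300,90,460,210))):
    p,d=read_camera(n); cv2.imwrite(f"pics/{n}_end.png",p); x0,y0,x1,y1=b
    cv2.imwrite(f"pics/{n}_endc.png",cv2.resize(p[y0:y1,x0:x1],None,fx=4.5,fy=4.5,interpolation=cv2.INTER_CUBIC))
E
```

```text
time: 30.38
tool_pos: [0.5086, 0.2133, 0.0824]
tcp_rot: [-2.148, 0.15, 2.153]
wrist_force: [0.1, -0.1, -0.6]
width: 0.706
time: 31.05
tool_pos: [0.4502, 0.0717, 0.2116]
tcp_rot: [-2.15, 0.155, 2.148]
wrist_force: [-0.0, -0.2, 0.1]
width: 0.703
time: 31.72
tool_pos: [0.4515, -0.1549, 0.2114]
tcp_rot: [-2.148, 0.152, 2.147]
wrist_force: [0.6, -0.3, -0.1]
width: 0.706
[ 0.58209949 -0.27538916 -0.08946883]
```

View pics/scene_endc.png

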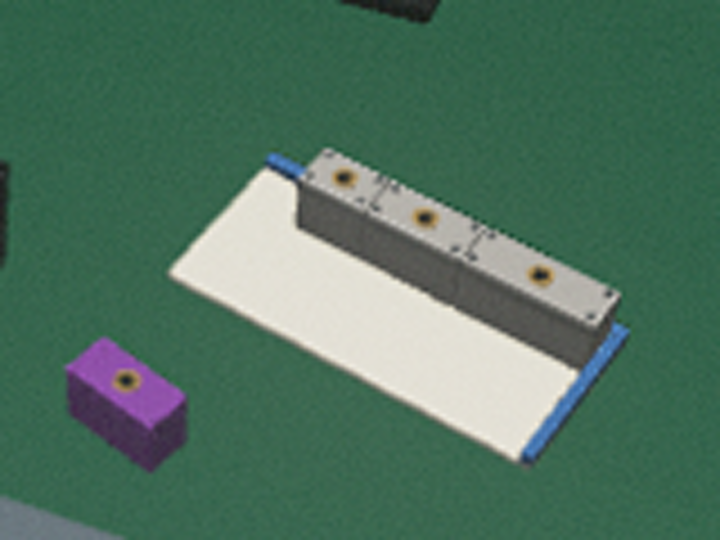

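View pics/top_end.png

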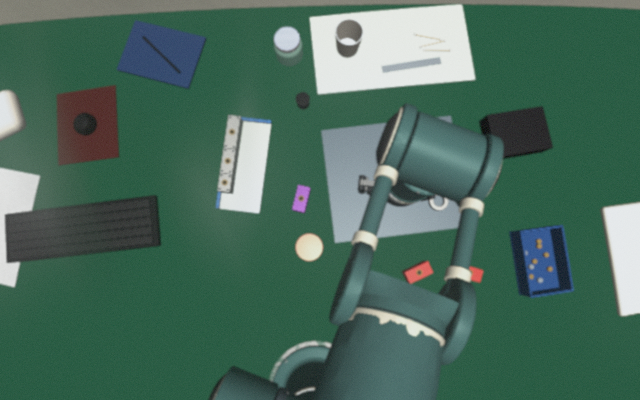

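```bash
python3 - <<'E'
from h import *
c=get_calibration("scene");q=np.array([[540,275],[425,218],[344,177]])/4.5+[300,90]
P=plane(c,q,.046)*1000; d=(P-[678,204.5,0])[:,:2]; a=np.radians(172.1);ex=np.array([np.cos(a),np.sin(a)]);ey=np.array([-ex[1],ex[0]])
print((d@ex).round(1),(d@ey).round(1))
finish_job()
E
```

```text
[ 41.7 115.2 169.4] [15.2 15.7 15.5]
the job is handed in; nothing more can be done
```

The three housings stand upright in one row along the long fence, and I handed the job in at about 32 s of the 93 s allowed. The longest is in the corner, then the middle one, then the shortest. Each was set down just clear, then pushed against the fence and the end of the one before.

- **Row position:** from the final scene view, the centres are at x = 41.7, 115.2 and 169.4 mm and y = 15.2, 15.7 and 15.5 mm in the tray-corner frame. The ideal is x = 42, 115 and 168, y = 15, so all are well within the 6 mm gaps.
- **State at hand-in:** the pictures show all three upright with closed seams. The gripper was empty and clear, with less than 1 N on the wrist.
- **Round parts:** I never reached for them and saw no contact, but I didn't re-measure them. In the last top view the arm covers most of the mat.
- **Disagreements and corrections:**
  - An early wrist-camera reading of the long housing was about 5 mm off along its axis from the other two cameras. I used theirs.
  - The first push toward the end fence stuck on floor friction, leaving a 5 mm gap. I closed it by easing the downward pressure and pushing again.

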